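# Cross the polariscope for tube inspection

### The arm

A 6-joint arm with a two-finger parallel gripper is mounted at the origin on the work surface. World frame = base frame: x ahead of the robot, y to its left, z up, the work surface at z = 0. Lengths are in m, angles in rad, forces in N, time in s.
With the tool pointing down it reaches from about 0.35 to 0.775 m from the base axis. Payload 7.3 kg.
Tool frame: the origin (TCP) lies at the centre of the arm's flange, where the gripper is bolted on; the fingertips stand 178 mm ahead of it and the grasp point (between the pads) lies 159 mm ahead of it (tip_extent is the distance from the TCP to the fingertips, in m); z points along the fingers, y is the line along which they close (so a half turn about z gives the same grasp; the last joint's range is limited). The gripper opens to 92 mm and grips with 3 to 60 N. Pads are 19 mm wide; open, the fingers measure 130 mm over their backs; the gripper's body (75 mm by 190 mm) begins 47 mm behind the grasp point.
Start: joints at [-1.437, 0.342, 1.524, -0, 1.275, -0.146], TCP at [0.145, -0.505, 0.405] pointing down, gripper open.
Joint ranges: [-2.53, 2.53], [-0.77, 2.02], [0.04, 2.7], [-1, 4.14], [0.28, 2.66], [-3.11, 3.11]. Speed limits (rad/s): [2.57, 2.57, 3.14, 3.14, 3.14, 3.14].

### API

Orientations are given as [roll, pitch, yaw] about the fixed x, y, z axes, in that order (R = Rz(yaw) Ry(pitch) Rx(roll)).
In Python, from cell import * gives the robot as it stands.
- The arm moves only by the tool arm_command, never from a script. Its arguments are lists of equal length, an entry for each row: "xyz": the shift along the world's x, y, z in mm, a list of three; "spin": the turn about the world's z in degrees. In form: {"xyz": [[tx, ty, tz], ...], "spin": [spin, ...]}. A call has 1 to 20 rows; each row shifts and turns the commanded pose from where the row before left it; what a row does not reach is not made up. A row lasts 1/10 s, in which the tool goes at most 50 mm and 8.59 degrees, less where a joint would pass 70% of its speed; a pose out of reach is approached as far as the arm can. A call with a gripper value outside its range is refused whole. "jaw" is the opening, from -1 (shut) to 1 (fully open), set as the call begins (left out, the last holds). The fingers move at their own pace and stop on an object; "squeeze" is the grip in N (left out, the last holds). Time passes only in rows, so rows that do not move let the fingers close. It gives the time, the measured TCP pose, the force, the opening and the grip force at its end, in the units of the state.
- observe(): the state, without advancing time (a new reading comes with each control period).
- read_camera(name): name is "scene" or "side" or "wrist"; returns a dict with "img" (480x640x3 uint8, red, green, blue), "depth" (480x640 float32, m along the optical axis (not along the pixel's ray), 0 where there is no reading), "fx", "fy", "cx", "cy" (pixels), "world_from_camera" (4x4, takes a point from camera to world coordinates). Camera axes: x right, y up, looking along -z (the intrinsics and any distortion apply to the point x, -y, -z); pixel columns grow to the right and rows downward; lengths in m; the calibration is good to about 2 mm. A picture is of the moment at which its call begins.
- hand_in(): hands the job in; it is judged then, once.
The state is a dict: "time": time; "qpos": joint angles; "qvel": joint speeds; "joint_efforts": joint torques, N m; "tool_pos": TCP position; "tool_rot": TCP orientation; "contact_force": force on the tool from outside, world axes, zero at the start; "torque": the same for the moment, N m; "opening": finger opening in m; "grip_force": force on a finger pad.
Only numpy, scipy, OpenCV 4.12 (cv2) and the standard library are available. Lean on these libraries where they do the work, as an engineer would, in place of code of your own. Each camera call takes 0.05 s, during which the arm holds its last target. There are 200 camera calls.

### The job

Make the polariscope ready for inspecting the glass tube: press the grey lamp button on the power unit right down and let it come up again, then push the analyser's lever round with a fingertip until it stands over the long mark in the middle of the scale, and come away. Only touch and push, do not take the lever's post between the fingers, and leave the tube on its rests and everything else on the bench where it is.

Things in the scene. Friction and masses are not known exactly. Their poses are not given: they have to be found in the camera images.
- polariscope: bench polariscope, fixed to the bench: pale base box 245 x 200 x 55 mm with a round lamp window, a column at its back (+x of its frame) carrying a round black head (radius 75 mm, top 206 mm above the bench) over the window. Origin on the bench straight below the head's centre; its -x is the front. It stands to the left or to the right, at any yaw up to 0.35 rad
- analyser_axis (a point): centre of the analyser ring on top of the head, on its vertical turning axis, 214 mm above the bench; axes as the polariscope's
- long_mark (a point): middle of the long white mark on the head's top face, 66 mm from the axis, straight in front (-x of the polariscope). The scale has 15 white marks 10 degrees apart; the middle one alone is long and wide (17 x 3 mm) and also runs down the rim; seven short marks (8.5 x 1.4 mm) lie on each side of it
- analyser (a joint): angle (rad) of the analyser ring (aluminium, radius 55 mm, holding a dark filter) and its lever; 0 = lever exactly over the long mark, positive = counter-clockwise seen from above, stops at -1.25 and +1.25. It starts between -1.1 and -0.45, so the lever must go counter-clockwise. Turns stiffly (about 1.5 N at the post) and stays where it is left
- lever_post (a point): on the centre line, 233 mm above the bench, of the black upright finger post (14 mm diameter, top 250 mm above the bench) at the lever's outer end, 100 mm from the axis, outside the head's rim; free all round above 219 mm. The lever is a flat steel arm 5 mm wide, 213 to 218 mm above the bench, from the ring out over the scale; it is also the pointer, a dark line along its middle
- power_unit: the lamp's power unit, fixed to the bench: pale box 170 x 140 x 85 mm with a black knob and a blank display on its front (-x of its frame); origin on the bench below its centre. It stands on the other side from the polariscope, at any yaw up to 0.35 rad
- lamp_button_top (a point): centre of the top of the round grey push button (24 mm diameter, in a black housing) on top of the power unit, 40 mm in front of its centre; its height is the point's
- lamp_button (a joint): travel of the button (m): 0 = up, 0.006 = fully down; a spring of 5 N at full travel returns it
- glass_tube: empty capped glass blood tube, 13 mm thick and about 100 mm long with a 17 mm cap, lying along y on two black rests under the polariscope's head; origin under its middle. A bystander
- beaker: small clear plastic cup, 54 mm wide, 60 mm high, empty, on the side near the robot; origin under its centre. A bystander
- dropper: small bottle with a white cap, 34 mm wide, 85 mm high, between the polariscope and the power unit; origin under its centre. A bystander
- loupe: black round hand loupe standing on the bench, 42 mm wide, 46 mm high, on the side near the robot; origin under its centre. A bystander
- marker: white and black marker pen lying on the bench on the side near the robot, 131 x 13 x 13 mm; origin under its body. A bystander
- caliper: steel sliding caliper lying flat between the polariscope and the power unit, about 180 x 60 x 12 mm; origin under its black slide. A bystander

How it is judged:
By the outcome, as a careful person would: the job done as asked, in the order asked, and still so for the second after the job is handed in, with the robot touching nothing.
It also fails if it takes over 51 s, if anything falls off the work surface, if the arm or the gripper's body presses on something with over 40 N, if the wrist force passes 120 N, or if a joint passes its speed limit or range.

## Working session

There is one attempt and no reset: what is moved stays moved. The work goes in short steps, Python scripts to look and compute and a tool call to move; the robot and the scene stay as the last step left them, time stands still between calls to the robot, and variables do not carry over. Pictures are saved under pics/ and viewed, at most 10 in all, crops included, and the job is handed in when it is done.

Besides the shell and the picture viewer there is one more tool, called after "Call:" as a command line: name --pt "numbers of a row" for each row, then --argument value for the rest. arm_command: Moves the arm, as the interface text tells. Its arguments: {"type":"object","properties":{"xyz":{"type":"array","items":{"type":"array","items":{"type":"number"}}},"spin":{"type":"array","items":{"type":"number"}},"jaw":{"type":"number"},"squeeze":{"type":"number"}},"required":["xyz","spin"]}

```bash
mkdir -p pics; ls; python3 - <<'E'
from cell import *
import cv2,numpy as np
s=observe(); print({k:np.round(v,3) for k,v in s.items()})
for n in ("scene","side"):
    c=read_camera(n); cv2.imwrite(f"pics/{n}0.png",c["img"][:,:,::-1]); np.savez(f"{n}0.npz",**c)
    print(n,[np.round(c[k],2) for k in("fx","fy","cx","cy")],np.round(c["world_from_camera"],3),[k for k in c])
E
```

```text
pics
{'time': np.float64(0.0), 'qpos': array([-1.437,  0.343,  1.525, -0.   ,  1.275, -0.146]), 'qvel': array([0.001, 0.001, 0.   , 0.001, 0.   , 0.   ]), 'joint_efforts': array([ 2.0000e-03, -4.3123e+01, -2.4422e+01,  7.2000e-02,  5.6000e-02,
       -0.0000e+00]), 'tool_pos': array([ 0.145, -0.504,  0.404]), 'tool_rot': array([-3.14, -0.  ,  0.28]), 'contact_force': array([ 1.243, -0.071, -1.693]), 'torque': array([-0.045,  0.007,  0.031]), 'grip_force': np.float64(0.0), 'opening': np.float64(0.092)}
scene [np.float64(605.26), np.float64(605.26), np.float64(326.91), np.float64(242.91)] [[-0.132 -0.741  0.659  1.122]
 [ 0.991 -0.104  0.082  0.044]
 [ 0.008  0.664  0.748  0.892]
 [ 0.     0.     0.     1.   ]] ['img', 'depth', 'fx', 'fy', 'cx', 'cy', 'world_from_camera']
side [np.float64(462.84), np.float64(462.84), np.float64(324.66), np.float64(242.96)] [[-0.902  0.324 -0.286  0.206]
 [-0.432 -0.647  0.628  0.596]
 [ 0.019  0.69   0.724  0.887]
 [ 0.     0.     0.     1.   ]] ['img', 'depth', 'fx', 'fy', 'cx', 'cy', 'world_from_camera']
```

View pics/scene0.png

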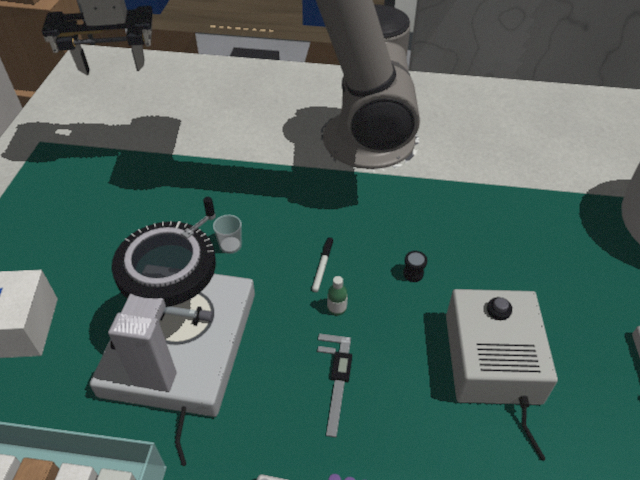

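View pics/side0.png

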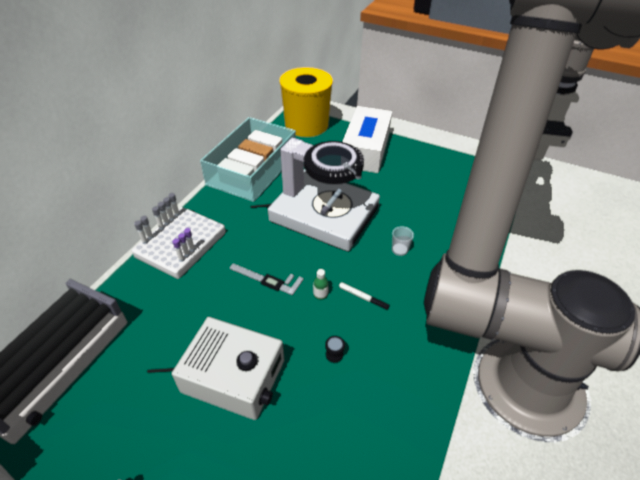

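Scene view: power unit at right, with the button at about (500,307). Polariscope at left, with the head centre near (165,262) and the lever post near (209,207), close to the beaker at (228,235). The side view shows the button at (247,360) and the head at (333,162). Next: rough positions by rays, plus enlarged crops.

```bash
cat > h.py <<'E'
import numpy as np,cv2
def ray(c,u,v):
    T=c["world_from_camera"]; d=T[:3,:3]@np.array([(u-c["cx"])/c["fx"],-(v-c["cy"])/c["fy"],-1.]); return T[:3,3],d
def plane(c,u,v,z):
    o,d=ray(c,u,v); return o+d*(z-o[2])/d[2]
def dep(c,u,v):
    o,d=ray(c,u,v); return o+d*float(c["depth"][int(round(v)),int(round(u))])
def tri(c1,p1,c2,p2):
    o1,d1=ray(c1,*p1);o2,d2=ray(c2,*p2)
    t=np.linalg.lstsq(np.c_[d1,-d2],o2-o1,rcond=None)[0]; a=o1+d1*t[0];b=o2+d2*t[1]
    return (a+b)/2,np.linalg.norm(a-b)
def proj(c,p):
    T=c["world_from_camera"]; q=T[:3,:3].T@(np.asarray(p)-T[:3,3]); return c["cx"]+c["fx"]*q[0]/-q[2], c["cy"]+c["fy"]*q[1]/q[2]
E
python3 - <<'E'
from h import *
np.set_printoptions(precision=4,suppress=True)
s=dict(np.load("scene0.npz"));d=dict(np.load("side0.npz"))
print("button",tri(s,(500,304),d,(247,358)),dep(s,500,304),dep(d,247,358))
print("unit top corners",[dep(s,*p) for p in((458,296),(536,296),(545,370),(466,373))])
print("post",dep(s,208,202),plane(s,208,200,.25))
print("window",dep(s,205,320)); print("bottle",dep(s,338,283),"beaker",plane(s,228,225,.06),"loupe",dep(s,415,258))
# head ring: dark contour ellipse
for z in(.206,.214): print(z,[plane(s,*p,z) for p in((165,262),(163,252))], [plane(d,333,158,z)])
a=cv2.resize(s["img"][180:320,90:290],None,fx=4,fy=4,interpolation=cv2.INTER_CUBIC)
b=cv2.resize(d["img"][120:260,280:430],None,fx=4,fy=4,interpolation=cv2.INTER_CUBIC)
cv2.imwrite("pics/a1.png",a[:,:,::-1]); cv2.imwrite("pics/b1.png",b[:,:,::-1])
E
```

```text
button (array([0.5171, 0.2507, 0.1021]), np.float64(0.000783587098309489)) [0.5221 0.2486 0.1089] [0.5153 0.2533 0.1071]
unit top corners [array([0.4968, 0.1866, 0.085 ]), array([ 0.4111,  0.3438, -0.0003]), array([0.6182, 0.3157, 0.0841]), array([0.6399, 0.1971, 0.0845])]
post [ 0.4992 -0.2143  0.2505] [ 0.4945 -0.2156  0.25  ]
window [ 0.5884 -0.2218  0.0658]
bottle [ 0.4962 -0.0139  0.0838] beaker [ 0.3693 -0.2376  0.06  ] loupe [0.3916 0.1161 0.0477]
0.206 [array([ 0.5871, -0.262 ,  0.206 ]), array([ 0.5687, -0.2709,  0.206 ])] [array([ 0.5816, -0.2656,  0.206 ])]
0.214 [array([ 0.5933, -0.2584,  0.214 ]), array([ 0.5752, -0.2672,  0.214 ])] [array([ 0.5771, -0.2555,  0.214 ])]
```

View pics/a1.png

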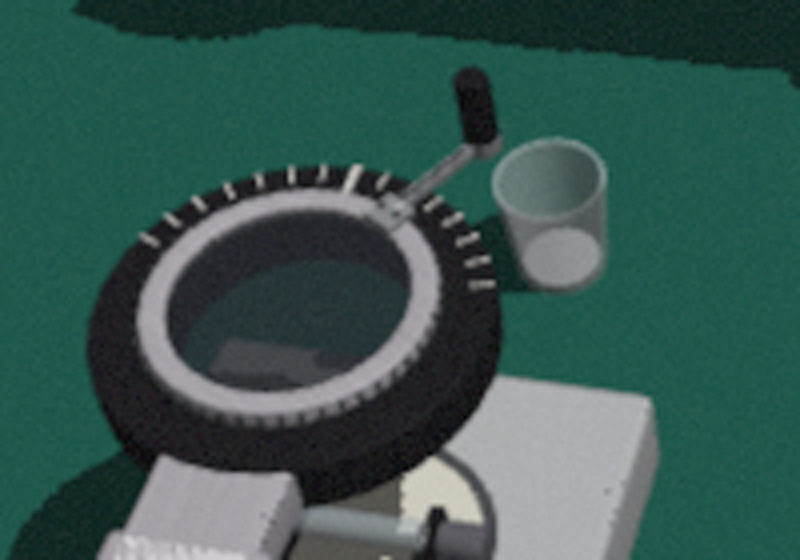

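View pics/b1.png

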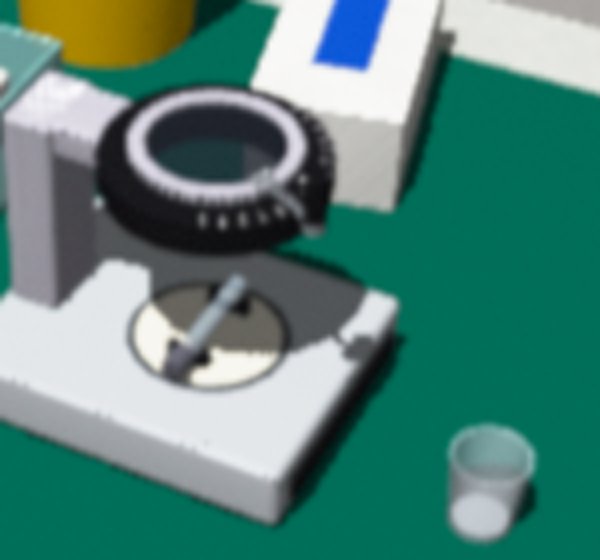

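Scene crop: the long mark is at crop (355,180) and the lever post's top at crop (470,75), clockwise of it. The beaker stands below and to the right. I'll close the fingers and rise over the polariscope for a wrist look on the way to the button.

Call:
arm_command --pt "0 0 45" --pt "0 0 45" --pt "35 30 0" --pt "35 30 0" --pt "35 30 0" --pt "35 30 0" --pt "35 30 0" --pt "35 30 0" --pt "35 30 0" --pt "35 30 0" --pt "0 0 0" --pt "0 0 0" --spin '[0,0,0,0,0,0,0,0,0,0,0,0]' --jaw -1 --squeeze 10

```text
time: 1.3
tool_pos: [0.4255, -0.2639, 0.4943]
tool_rot: [-3.141, 0.001, 0.282]
contact_force: [-0.0, -0.3, 0.1]
opening: 0.0019
grip_force: 0.0
```

```bash
python3 - <<'E'
from cell import *
from h import *
from scipy.spatial.transform import Rotation as R
np.set_printoptions(precision=4,suppress=True)
s=observe(); w=read_camera("wrist"); np.savez("wrist1.npz",**w,tp=s["tool_pos"],tr=s["tool_rot"])
cv2.imwrite("pics/w1.png",w["img"][:,:,::-1])
Rt=R.from_euler("xyz",s["tool_rot"]).as_matrix(); T=w["world_from_camera"]
print(s["time"],s["tool_pos"],s["tool_rot"],s["opening"],s["contact_force"]); print("cam in tool",Rt.T@(T[:3,3]-s["tool_pos"]),Rt.T@T[:3,:3],w["fx"])
E
```

```text
1.3 [ 0.4255 -0.2639  0.4943] [-3.1411  0.001   0.2825] 0.001886271219573658 [-0.037  -0.2762  0.1032]
cam in tool [0.0829 0.0001 0.0193] [[ 0.0002  0.9526  0.3043]
 [ 1.     -0.0001 -0.0004]
 [-0.0004  0.3043 -0.9526]] 410.9331617294602
```

View pics/w1.png

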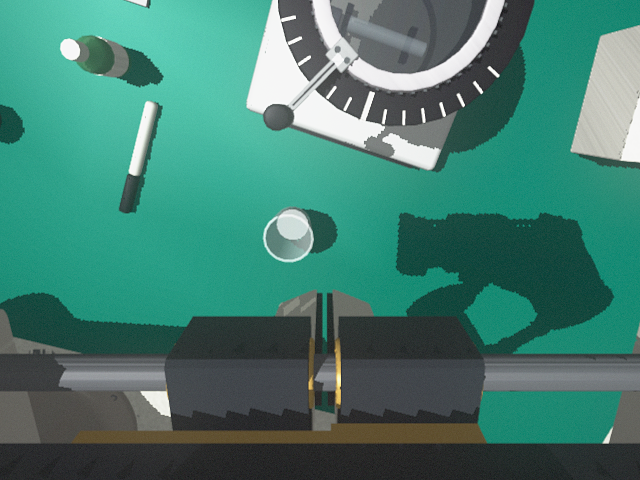

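Wrist view: the scale is clear, with the long mark at about (370,105), the post top at (278,117) and the ring centre near (405,15). I'll go to the button first.

Call:
arm_command --pt "0 45 0" --pt "0 45 0" --pt "0 45 0" --pt "0 45 0" --pt "0 45 0" --pt "0 45 0" --pt "0 45 0" --pt "0 45 0" --pt "0 45 0" --pt "0 45 0" --pt "0 45 0" --pt "0 0 0" --pt "0 0 0" --spin '[0,0,0,0,0,0,0,0,0,0,0,0,0]'

```text
time: 2.65
tool_pos: [0.4252, 0.2299, 0.4944]
tool_rot: [3.141, 0.001, 0.28]
contact_force: [-0.8, -0.4, 0.8]
opening: 0.0005
grip_force: 0.0
```

```bash
python3 - <<'E'
from cell import *
from h import *
np.set_printoptions(precision=4,suppress=True)
s=observe(); w=read_camera("wrist"); np.savez("wrist2.npz",**w,tp=s["tool_pos"],tr=s["tool_rot"])
print(s["tool_pos"],s["tool_rot"],proj(w,[.517,.2507,.105]))
cv2.imwrite("pics/w2.png",w["img"][:,:,::-1])
E
```

```text
[0.4252 0.2299 0.4944] [3.1408 0.0009 0.28  ] (np.float64(329.851273545708), np.float64(95.73874390446491))
```

View pics/w2.png

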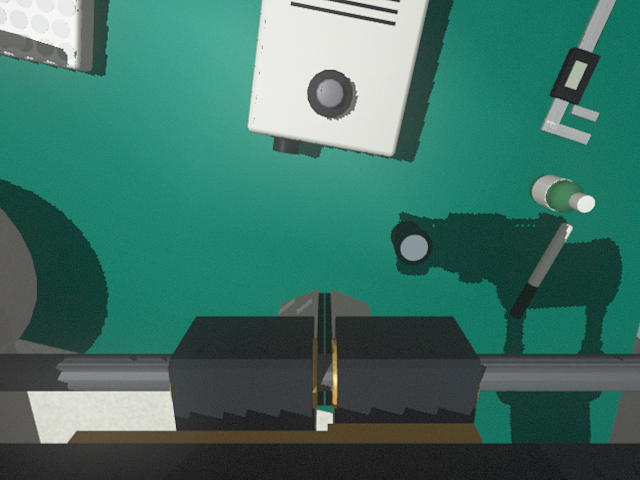

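Wrist view: the grey button is at (330,93) in its black housing on the power unit. Measuring it across the wrist, scene and side views.

```bash
python3 - <<'E'
from h import *
np.set_printoptions(precision=4,suppress=True)
w=dict(np.load("wrist2.npz"));s=dict(np.load("scene0.npz"));d=dict(np.load("side0.npz"))
def disc(c,u,v,r):
    g=cv2.cvtColor(c["img"],cv2.COLOR_RGB2GRAY)[v-r:v+r,u-r:u+r]
    print(g[r, ::2])
    return g
disc(w,330,93,30);disc(s,500,304,16);disc(d,247,358,16)
g=cv2.cvtColor(w["img"],cv2.COLOR_RGB2GRAY)
m=np.uint8((g>85)&(g<180)); n,l,st,ce=cv2.connectedComponentsWithStats(m); i=l[93,330]; print(st[i],ce[i])
print("wrist depth z",dep(w,*ce[i]),"ring housing",[dep(w,330+a,93) for a in(-18,17)],[dep(w,330,93+b) for b in(-18,18)])
for z in(.103,.105,.107,.109): print(z,plane(w,*ce[i],z),plane(s,500,304,z),plane(d,247,358,z))
yy,xx=np.where(l==i); P=np.array([dep(w,a,b) for a,b in zip(xx,yy)]); print(np.median(P,0),P[:,2].std())
E
```

```text
[233 232 231 226  84  84  85  83 107 172 170 166 161 157 153 148 145 139
 137 135 135 118  59  64  73  68  85 112 164 229]
[128  69  35  35  26  49  86  94  97  95 100  93  81  56 174 175]
[226 226 216  84  55 117 119 119 117 114  75  24  25  92 211 227]
[307  74  37  34 728] [326.7734  91.9615]
wrist depth z [0.519 0.254 0.109] ring housing [array([0.5151, 0.2661, 0.0979]), array([0.5235, 0.2371, 0.0982])] [array([0.5333, 0.2552, 0.098 ]), array([0.5052, 0.247 , 0.0977])]
0.103 [0.5193 0.2541 0.103 ] [0.5176 0.2502 0.103 ] [0.5169 0.2515 0.103 ]
0.105 [0.5192 0.2541 0.105 ] [0.5191 0.2497 0.105 ] [0.5161 0.2524 0.105 ]
0.107 [0.5191 0.254  0.107 ] [0.5207 0.2491 0.107 ] [0.5154 0.2533 0.107 ]
0.109 [0.519 0.254 0.109] [0.5222 0.2486 0.109 ] [0.5146 0.2542 0.109 ]
[0.5192 0.2534 0.1075] 0.014497781697818018
```

Call:
arm_command --pt "31 7 0" --pt "31 7 0" --pt "31 7 0" --pt "0 0 -40" --pt "0 0 -40" --pt "0 0 -40" --pt "0 0 -40" --pt "0 0 -30" --pt "0 0 0" --pt "0 0 0" --spin '[0,0,0,0,0,0,0,0,0,0]'

```text
time: 3.7
tool_pos: [0.5188, 0.2499, 0.3056]
tool_rot: [3.141, -0.0, 0.277]
contact_force: [-0.9, 0.5, 1.4]
opening: 0.0003
grip_force: 0.0
```

```bash
python3 - <<'E'
from cell import *
from h import *
np.set_printoptions(precision=4,suppress=True)
s=observe(); w=read_camera("wrist");c=read_camera("scene"); print(s["tool_pos"],s["contact_force"])
tip=s["tool_pos"]-[0,0,.178]
print(proj(w,tip),proj(w,[.518,.2515,.108]),proj(c,tip),proj(c,[.518,.2515,.108]))
a=cv2.resize(w["img"][130:330,220:430],None,fx=2.5,fy=2.5); b=cv2.resize(c["img"][220:345,430:570],None,fx=4,fy=4)[:500,:275+250]
cv2.imwrite("pics/c3.png",np.hstack([a[:, :275*2-50], b[:, :275]] if 0 else [cv2.resize(a,(400,380)),cv2.resize(b,(400,380))])[:,:,::-1])
E
```

```text
[0.5188 0.2499 0.3056] [-0.9189  0.4918  1.4444]
(np.float64(323.7654481994121), np.float64(312.558872292052)) (np.float64(319.9918039231887), np.float64(293.8463482587455)) (np.float64(503.30040453776047), np.float64(295.40760550395015)) (np.float64(501.5412203848247), np.float64(302.4514107464088))
```

View pics/c3.png

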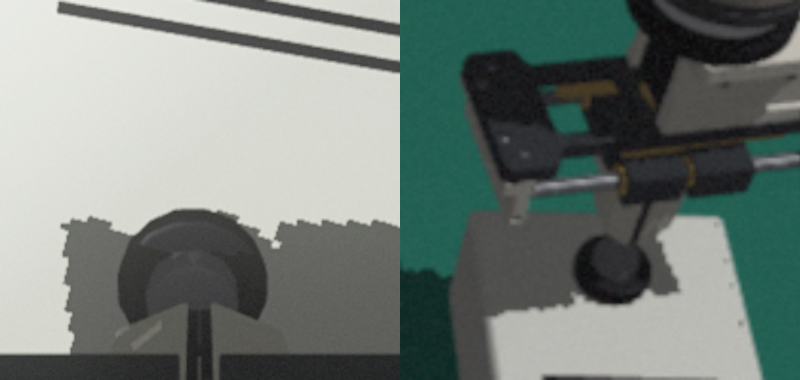

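The fingertips are right above the button (crop: button at (192,285), fingers at (200,310)). Pressing gently now.

Call:
arm_command --pt "0 1 -6" --pt "0 0 -6" --pt "0 0 -4" --pt "0 0 -2" --pt "0 0 -2" --pt "0 0 -2" --pt "0 0 -1" --pt "0 0 0" --pt "0 0 0" --spin '[0,0,0,0,0,0,0,0,0]'

```text
time: 4.7
tool_pos: [0.5179, 0.2525, 0.2819]
tool_rot: [3.142, 0.0, 0.28]
contact_force: [-1.8, -0.5, 3.0]
opening: 0.0008
grip_force: 1.6
```

Call:
arm_command --pt "0 0 -1" --pt "0 0 -1" --pt "0 0 0" --pt "0 0 0" --spin '[0,0,0,0]'

```text
time: 5.1
tool_pos: [0.518, 0.2524, 0.2798]
tool_rot: [-3.142, 0.0, 0.28]
contact_force: [-2.7, -0.3, 5.0]
opening: 0.0003
grip_force: 2.2
```

Call:
arm_command --pt "0 0 -1" --pt "0 0 -1" --pt "0 0 0" --pt "0 0 0" --spin '[0,0,0,0]'

```text
time: 5.5
tool_pos: [0.5179, 0.2525, 0.2791]
tool_rot: [3.142, -0.001, 0.28]
contact_force: [-5.8, -1.7, 14.1]
opening: 0.0005
grip_force: 6.9
```

The force jumped to 14 N with little further travel, so the button is fully down. I'll release it and return to the polariscope.

Call:
arm_command --pt "0 0 5" --pt "0 0 20" --pt "0 0 45" --pt "0 0 45" --pt "0 0 45" --pt "0 0 45" --pt "0 -47 5" --pt "0 -47 0" --pt "0 -47 0" --pt "0 -47 0" --pt "0 -47 0" --pt "0 -47 0" --pt "0 -47 0" --pt "0 -47 0" --pt "0 -47 0" --pt "0 -47 0" --pt "0 -47 0" --pt "0 0 0" --pt "0 0 0" --spin '[0,0,0,0,0,0,0,0,0,0,0,0,0,0,0,0,0,0,0]'

```text
time: 7.4
tool_pos: [0.518, -0.2657, 0.4867]
tool_rot: [-3.141, 0.001, 0.277]
contact_force: [0.6, 0.5, 0.2]
opening: 0.0007
grip_force: 0.0
```

```bash
python3 - <<'E'
from cell import *
from h import *
np.set_printoptions(precision=4,suppress=True)
s=observe(); w=read_camera("wrist"); np.savez("wrist4.npz",**w,tp=s["tool_pos"],tr=s["tool_rot"])
c=read_camera("scene"); bz=np.median([dep(c,500+a,304+b)[2] for a in(-2,0,2) for b in (-2,0,2)])
print(s["time"],s["tool_pos"],s["tool_rot"],"button z",bz)
cv2.imwrite("pics/w4.png",w["img"][:,:,::-1])
E
```

```text
7.4 [ 0.518  -0.2657  0.4867] [-3.1407  0.0006  0.2774] button z 0.10731154692168954
```

View pics/w4.png

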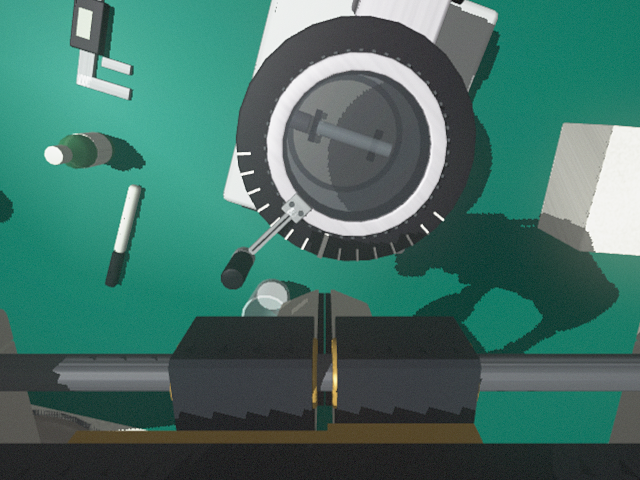

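Wrist view: ring centre near (357,145), long mark near (323,245), lever post near (236,270), and the marks are clear. Fitting the ring, marks and lever in polar coordinates.

```bash
cat > meas.py <<'E'
from h import *
np.set_printoptions(precision=4,suppress=True)
def meas(w,show=True):
    g=cv2.cvtColor(w["img"],cv2.COLOR_RGB2GRAY).astype(int); hsv=cv2.cvtColor(w["img"],cv2.COLOR_RGB2HSV)
    V,U=np.mgrid[0:480,0:640]; T=w["world_from_camera"]
    D=np.stack([(U-w["cx"])/w["fx"],-(V-w["cy"])/w["fy"],-np.ones(U.shape)],-1)@T[:3,:3].T
    P=T[:3,3]+D*w["depth"][...,None]; P[w["depth"]==0]=0
    # head: black disc top, depth z near .206; circle fit of its outline
    m=np.uint8((P[...,2]>.19)&(P[...,2]<.225)&(V<290)); m=cv2.morphologyEx(m,cv2.MORPH_OPEN,np.ones((9,9)))
    # ring: bright, inside
    r=np.uint8((g>185)&(hsv[...,1]<40)&(P[...,2]>.2)&(P[...,2]<.23)&(V<290)); n,l,st,ce=cv2.connectedComponentsWithStats(r)
    i=1+np.argmax(st[1:,4]); ys,xs=np.where(l==i); zr=np.median(P[l==i][:,2])
    cn=max(cv2.findContours(np.uint8(l==i),cv2.RETR_EXTERNAL,cv2.CHAIN_APPROX_NONE)[0],key=len)[:,0]
    Q=np.array([plane(w,*p,zr)[:2] for p in cn]); 
    k=np.ones(len(Q),bool)
    for _ in range(6):
        A=np.c_[2*Q[k],np.ones(k.sum())]; s=np.linalg.lstsq(A,(Q[k]**2).sum(1),rcond=None)[0]; c=s[:2]; R=np.sqrt(s[2]+c@c)
        e=abs(np.hypot(*(Q-c).T)-R); k=e<max(.001,2*np.median(e))
    print("ring z",zr,"c",c,"R",R,"n",k.sum(),len(k))
    # marks: local polar on z=.206
    G=T[:3,3]+D*((.206-T[2,3])/D[...,2])[...,None]; d=G[...,:2]-c
    rad=np.hypot(d[...,0],d[...,1]); th=np.degrees(np.arctan2(d[...,1],d[...,0]))
    a=(rad>.060)&(rad<.074)&(g>95)&(hsv[...,1]<70)&(V<300)
    n,l,st,ce=cv2.connectedComponentsWithStats(np.uint8(a))
    for i in range(1,n):
        q=l==i
        if st[i,4]>3: print("mark",ce[i],st[i,4],"th",np.round(np.mean(th[q]%360),2),"r",np.round([rad[q].min(),rad[q].max(),rad[q].mean()],4))
    return c
E
python3 - <<'E'
from meas import *
w=dict(np.load("wrist4.npz")); c=meas(w)
for p in((236,284),(236,270),(240,258),(248,250),(270,230)): print(p,dep(w,*p))
w1=dict(np.load("wrist1.npz")); 
for p in((278,117),(278,110),(278,125)): print(p,dep(w1,*p))
E
```

```text
ring z 0.21502309112225498 c [ 0.5806 -0.2675] R 0.04989459415554067 n 990 1003
mark [302.5  29.5] 6 th 41.06 r [0.0737 0.074  0.0739]
mark [296.5  33. ] 4 th 44.11 r [0.0737 0.0739 0.0738]
mark [276.0625  48.375 ] 16 th 55.38 r [0.0736 0.074  0.0739]
mark [255.  74.] 7 th 70.13 r [0.0736 0.074  0.0738]
mark [236. 147.] 7 th 105.2 r [0.0738 0.074  0.0739]
mark [243.0667 153.6333] 60 th 108.49 r [0.0653 0.074  0.0698]
mark [246.4815 172.6111] 54 th 118.29 r [0.0654 0.074  0.0699]
mark [253.74 190.76] 50 th 128.41 r [0.0651 0.0739 0.0696]
mark [263.3673 207.1837] 49 th 138.49 r [0.0652 0.0739 0.0695]
mark [281.3671 221.2899] 207 th 150.8 r [0.06   0.074  0.0666]
mark [437.6429 215.2857] 42 th 248.17 r [0.0661 0.0739 0.07  ]
mark [424.0488 228.2927] 41 th 238.24 r [0.0658 0.0738 0.0699]
mark [288.8182 233.7045] 44 th 158.46 r [0.0655 0.074  0.0698]
mark [409.0476 239.0476] 21 th 228.38 r [0.0666 0.0739 0.0701]
mark [322.7692 245.5824] 91 th 178.57 r [0.06   0.0739 0.0668]
mark [304.525 242.9  ] 40 th 168.47 r [0.0656 0.0737 0.0697]
mark [392.3333 246.8333] 18 th 218.41 r [0.0664 0.0738 0.07  ]
mark [375. 252.] 19 th 208.51 r [0.0663 0.0737 0.07  ]
mark [338.9545 254.    ] 22 th 188.56 r [0.0667 0.074  0.0703]
mark [356.6471 253.4706] 17 th 198.33 r [0.0662 0.0734 0.0694]
(236, 284) [ 0.4917 -0.2204  0.2498]
(236, 270) [ 0.5004 -0.2186  0.2502]
(240, 258) [ 0.5011 -0.2174  0.233 ]
(248, 250) [ 0.5013 -0.2194  0.2172]
(270, 230) [ 0.5186 -0.2299  0.2184]
(278, 117) [ 0.4947 -0.2187  0.2509]
(278, 110) [ 0.4981 -0.2178  0.2504]
(278, 125) [ 0.4907 -0.2196  0.2498]
```

Ring axis is at (0.5806, -0.2675). The 15 marks centre on 178.45° in world, and the lever is about 28° clockwise of that. I'll square the closed fingers to the polariscope, come down on the lever's clockwise side beyond the post, and push along -y.

Call:
arm_command --pt "-10 30 0" --pt "-10 30 0" --pt "-11 28 0" --pt "0 0 0" --pt "0 0 -30" --pt "0 0 -30" --pt "0 0 -20" --pt "0 0 0" --pt "0 0 0" --spin '[-5.8,-5.8,-5.8,0,0,0,0,0,0]'

```text
time: 8.4
tool_pos: [0.4874, -0.1763, 0.4084]
tool_rot: [3.141, -0.001, -0.022]
contact_force: [-0.4, -0.0, 0.2]
opening: 0.0003
grip_force: 0.0
```

```bash
python3 - <<'E'
from cell import *
from h import *
np.set_printoptions(precision=4,suppress=True)
s=observe(); w=read_camera("wrist"); c=read_camera("scene"); print(s["tool_pos"],s["tool_rot"],s["contact_force"])
np.savez("wrist5.npz",**w)
a=cv2.resize(w["img"][:,150:],(400,392)); b=cv2.resize(c["img"][120:320,80:280],(400,392))
cv2.imwrite("pics/c5.png",np.hstack([a,b])[:,:,::-1])
E
```

```text
[ 0.4874 -0.1763  0.4084] [ 3.1411 -0.0006 -0.0223] [-0.386  -0.0081  0.2433]
```

View pics/c5.png

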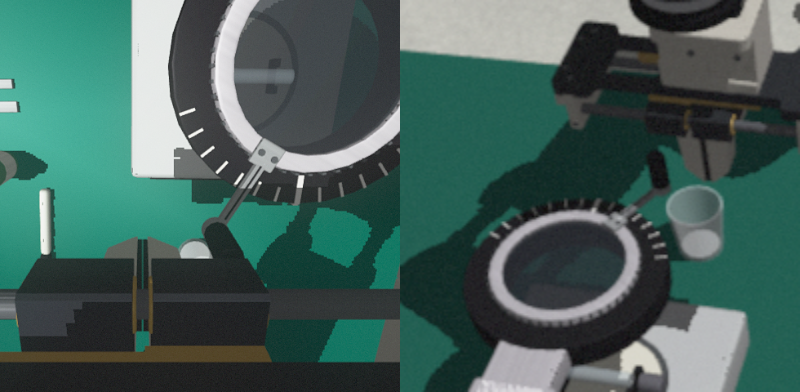

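Wrist crop: the fingers are beside the post, at (140,245) and (218,238) in the crop, on its clockwise side. The scene crop shows the same. Pushing along -y and measuring the angle from depth.

Call:
arm_command --pt "0 -10 0" --pt "0 -6 0" --pt "0 -5 0" --pt "0 -5 0" --pt "0 -5 0" --pt "0 -5 0" --pt "-1 -5 0" --pt "0 -4 0" --pt "0 0 0" --pt "0 0 0" --spin '[0,0,0,0,0,0,0,0,0,0]'

```text
time: 9.5
tool_pos: [0.4862, -0.2219, 0.4079]
tool_rot: [3.141, -0.001, -0.024]
contact_force: [-0.6, -0.5, -0.2]
opening: 0.0009
grip_force: 0.0
```

```bash
cat > lev.py <<'E'
from meas import *
def lever(w,c=np.array([.5806,-.2675]),axis=178.45):
    V,U=np.mgrid[0:480,0:640]; T=w["world_from_camera"]
    D=np.stack([(U-w["cx"])/w["fx"],-(V-w["cy"])/w["fy"],-np.ones(U.shape)],-1)@T[:3,:3].T
    P=T[:3,3]+D*w["depth"][...,None]; d=P[...,:2]-c; r=np.hypot(d[...,0],d[...,1]); th=np.degrees(np.arctan2(d[...,1],d[...,0]))%360
    for lo,hi in((.060,.068),(.068,.076),(.076,.090)):
        q=(P[...,2]>.2135)&(P[...,2]<.223)&(r>lo)&(r<hi)&(th>110)&(th<250)
        if q.sum()>5:
            m=np.median(th[q]); q&=abs(th-m)<6
            print("lever r",lo,hi,"n",q.sum(),"angle deg",round(np.mean(th[q])-axis,2),"width mm",np.round(np.ptp(th[q])*np.pi/180*(lo+hi)*500,1))
E
cat > go.py <<'E'
from cell import *
from lev import *
import sys
s=observe(); w=read_camera("wrist"); np.savez(sys.argv[1],**w); print(s["time"],s["tool_pos"],s["contact_force"],s["grip_force"])
meas(w) if len(sys.argv)>2 else None
lever(w)
E
python3 - <<'E'
from lev import *
for f in("wrist4.npz","wrist5.npz"): lever(dict(np.load(f)))
E
python3 go.py wrist6.npz
```

```text
lever r 0.06 0.068 n 110 angle deg -28.43 width mm 5.3
lever r 0.068 0.076 n 105 angle deg -28.45 width mm 5.1
lever r 0.076 0.09 n 177 angle deg -28.51 width mm 5.4
lever r 0.06 0.068 n 275 angle deg -28.93 width mm 6.0
lever r 0.068 0.076 n 269 angle deg -28.94 width mm 6.0
lever r 0.076 0.09 n 448 angle deg -28.91 width mm 6.1
9.5 [ 0.4862 -0.2219  0.4079] [-0.6402 -0.4986 -0.185 ] 0.0
lever r 0.06 0.068 n 242 angle deg -10.47 width mm 5.7
lever r 0.068 0.076 n 229 angle deg -10.49 width mm 5.4
lever r 0.076 0.09 n 381 angle deg -10.49 width mm 5.6
```

Call:
arm_command --pt "0 -4 0" --pt "0 -4 0" --pt "0 -4 0" --pt "0 -2 0" --pt "0 -1 0" --pt "0 0 0" --pt "0 0 0" --spin '[0,0,0,0,0,0,0]'

```text
time: 10.25
tool_pos: [0.4861, -0.2367, 0.4078]
tool_rot: [3.141, -0.001, -0.024]
contact_force: [0.5, 0.1, -0.4]
opening: 0.0007
grip_force: 0.1
```

```bash
python3 go.py wrist7.npz 1
```

```text
10.25 [ 0.4861 -0.2367  0.4078] [ 0.519   0.0961 -0.4274] 0.10274329455569386
ring z 0.21500176232570037 c [ 0.576  -0.2763] R 0.04231590303622333 n 541 541
mark [270.1937  64.872 ] 1797 th 79.95 r [0.06   0.0672 0.0624]
mark [267.0476  10.619 ] 21 th 62.31 r [0.066  0.0674 0.0667]
mark [257.1667  50.5   ] 24 th 75.39 r [0.0654 0.0669 0.0662]
mark [240.2857  70.7143] 7 th 82.63 r [0.0714 0.0727 0.0722]
mark [255.6818  70.5909] 22 th 82.01 r [0.0653 0.0666 0.0659]
mark [244.3403 104.6749] 526 th 93.35 r [0.066  0.074  0.0714]
mark [245.6  74.6] 5 th 83.66 r [0.0693 0.0706 0.0699]
mark [258.5  122.25] 4 th 99.78 r [0.0662 0.0668 0.0665]
mark [245.6667 133.8333] 18 th 102.59 r [0.0724 0.0739 0.0732]
mark [249.125 137.5  ] 8 th 104.04 r [0.0712 0.073  0.0722]
mark [546.6491 141.4737] 57 th 249.23 r [0.0602 0.0655 0.0628]
mark [247.8571 143.2857] 7 th 105.74 r [0.0729 0.074  0.0735]
mark [250.75 141.5 ] 4 th 105.46 r [0.0716 0.0725 0.0721]
mark [252.75 144.25] 4 th 106.54 r [0.0711 0.0721 0.0716]
mark [254.5 146.5] 4 th 107.45 r [0.0706 0.072  0.0713]
mark [256.875 159.375] 32 th 111.77 r
[... 354 characters left out ...]
09.2698] 63 th 214.87 r [0.0601 0.0664 0.0632]
mark [310.2113 218.2676] 71 th 140.3 r [0.0666 0.0739 0.0703]
mark [462.8167 222.7333] 60 th 203.54 r [0.06   0.0669 0.0632]
mark [333.4304 230.3165] 79 th 150.24 r [0.065  0.0737 0.0692]
mark [437.25   232.6154] 52 th 192.42 r [0.0601 0.0677 0.0639]
mark [380.375  228.8125] 32 th 168.07 r [0.06   0.0625 0.0612]
mark [358.6452 237.5323] 62 th 160.44 r [0.0636 0.0721 0.0678]
mark [388.  229.5] 20 th 171.4 r [0.0602 0.0618 0.061 ]
mark [411.05 238.45] 60 th 181.5 r [0.0608 0.0692 0.0649]
lever r 0.06 0.068 n 229 angle deg -2.08 width mm 5.4
lever r 0.068 0.076 n 217 angle deg -2.14 width mm 5.4
lever r 0.076 0.09 n 361 angle deg -2.17 width mm 5.5
```

```bash
cat > fit.py <<'E'
from lev import *
def fit(w,c=np.array([.5806,-.2675]),ax=178.45,verbose=True):
    g=cv2.cvtColor(w["img"],cv2.COLOR_RGB2GRAY).astype(int); hsv=cv2.cvtColor(w["img"],cv2.COLOR_RGB2HSV)
    V,U=np.mgrid[0:480,0:640]; T=w["world_from_camera"]
    D=np.stack([(U-w["cx"])/w["fx"],-(V-w["cy"])/w["fy"],-np.ones(U.shape)],-1)@T[:3,:3].T
    G=(T[:3,3]+D*((.206-T[2,3])/D[...,2])[...,None])[...,:2]; d=G-c; r=np.hypot(d[...,0],d[...,1]); th=np.degrees(np.arctan2(d[...,1],d[...,0]))%360-ax
    blur=cv2.blur(np.float32(g),(25,25))
    z=(T[:3,3]+D*w["depth"][...,None])[...,2]
    a=(r>.061)&(r<.077)&(abs(th)<76)&(g>blur+25)&(hsv[...,1]<90)&(z<.2125)
    n,l,st,ce=cv2.connectedComponentsWithStats(np.uint8(a)); X=[];Y=[];K=[]
    for i in range(1,n):
        q=l==i
        if 12<st[i,4]<140:
            k=round(th[q].mean()/10)
            if k==0 or abs(th[q].mean()-10*k)>3 or np.ptp(r[q])<.005 or np.ptp(r[q])>.012: continue
            X.append(G[q].mean(0)); K.append(k); Y.append(.0698*np.array([np.cos(np.radians(10*k)),np.sin(np.radians(10*k))]))
    X,Y=np.array(X),np.array(Y); mx,my=X.mean(0),Y.mean(0); H=(Y-my).T@(X-mx); Uu,_,Vt=np.linalg.svd(H); R=Vt.T@np.diag([1,np.linalg.det(Vt.T@Uu.T)])@Uu.T
    cc=mx-R@my; axx=np.degrees(np.arctan2(R[1,0],R[0,0]))%360; e=X-(cc+Y@R.T)
    print("marks",sorted(K),"c",cc,"axis",round(axx,2),"rms mm",1e3*np.sqrt((e**2).sum(1).mean()))
    lever(w,cc,axx)
E
python3 - <<'E'
from fit import *
for i in(4,5,6,7): fit(dict(np.load(f"wrist{i}.npz")))
E
```

```text
marks [-4, -3, -2, -1, 1, 2, 3, 4, 5, 6, 7] c [ 0.5805 -0.268 ] axis 178.1 rms mm 0.33939629231809826
lever r 0.06 0.068 n 109 angle deg -28.53 width mm 5.3
lever r 0.068 0.076 n 104 angle deg -28.48 width mm 5.1
lever r 0.076 0.09 n 177 angle deg -28.52 width mm 5.4
marks [-7, -6, -5, -4, -3, -2, -1, 1, 2, 3, 4] c [ 0.5805 -0.2686] axis 178.02 rms mm 0.22381822666373882
lever r 0.06 0.068 n 277 angle deg -29.4 width mm 6.1
lever r 0.068 0.076 n 273 angle deg -29.29 width mm 6.0
lever r 0.076 0.09 n 446 angle deg -29.17 width mm 6.1
marks [-3, -2, 1, 2, 3, 4, 5, 6, 7] c [ 0.5806 -0.2685] axis 177.9 rms mm 0.2002808832583865
lever r 0.06 0.068 n 246 angle deg -10.81 width mm 5.7
lever r 0.068 0.076 n 228 angle deg -10.73 width mm 5.4
lever r 0.076 0.09 n 380 angle deg -10.62 width mm 5.6
marks [-7, -3, -2, -1, 1, 2, 3, 4, 5, 6, 7] c [ 0.5806 -0.2684] axis 177.92 rms mm 0.27562359572510997
lever r 0.06 0.068 n 228 angle deg -2.32 width mm 5.4
lever r 0.068 0.076 n 218 angle deg -2.32 width mm 5.4
lever r 0.076 0.09 n 360 angle deg -2.23 width mm 5.5
```

Call:
arm_command --pt "0 -2 0" --pt "0 -1.5 0" --pt "0 0 0" --pt "0 0 0" --spin '[0,0,0,0]'

```text
time: 10.7
tool_pos: [0.486, -0.2402, 0.4078]
tool_rot: [3.141, -0.0, -0.024]
contact_force: [-0.1, 0.5, 0.2]
opening: 0.0006
grip_force: 0.4
```

```bash
sed -i 's/from lev/from fit/; s/^lever(w)/fit(w)/' go.py; python3 go.py wrist8.npz
```

```text
10.7 [ 0.486  -0.2402  0.4078] [-0.1397  0.4879  0.2089] 0.3803250566124916
marks [-7, -3, -2, -1, 1, 2, 3, 4, 5, 6, 7] c [ 0.5807 -0.2684] axis 177.9 rms mm 0.29582656606442564
lever r 0.06 0.068 n 224 angle deg -0.45 width mm 5.2
lever r 0.068 0.076 n 212 angle deg -0.37 width mm 5.2
lever r 0.076 0.09 n 362 angle deg -0.32 width mm 5.5
```

Nearly there. I'll back away, rise, and check from straight above.

Call:
arm_command --pt "0 8 0" --pt "0 32 0" --pt "0 0 40" --pt "0 0 40" --pt "0 -34 0" --pt "0 -34 0" --pt "0 0 0" --pt "0 0 0" --spin '[0,0,0,0,0,0,0,0]'

```text
time: 11.55
tool_pos: [0.486, -0.2682, 0.4874]
tool_rot: [-3.141, 0.0, -0.025]
contact_force: [-0.9, 0.6, 0.2]
opening: 0.0005
grip_force: 0.0
```

```bash
python3 go.py wrist9.npz; python3 - <<'E'
from h import *
w=dict(np.load("wrist9.npz")); u,v=map(int,proj(w,[.508,-.266,.21])); u=min(max(u,70),570); v=max(v,60); print(u,v)
cv2.imwrite("pics/w9.png",cv2.resize(w["img"][v-60:v+60,u-70:u+70],None,fx=5,fy=5,interpolation=cv2.INTER_CUBIC)[:,:,::-1])
E
```

```text
11.55 [ 0.486  -0.2682  0.4874] [-0.8929  0.6286  0.2365] 0.0
marks [-7, -6, -2, -1, 1, 2, 5, 6, 7] c [ 0.5806 -0.2679] axis 178.11 rms mm 0.3954955838200486
lever r 0.06 0.068 n 99 angle deg 0.22 width mm 4.5
lever r 0.068 0.076 n 105 angle deg 0.24 width mm 4.6
lever r 0.076 0.09 n 161 angle deg 0.21 width mm 4.8
320 209
```

View pics/w9.png

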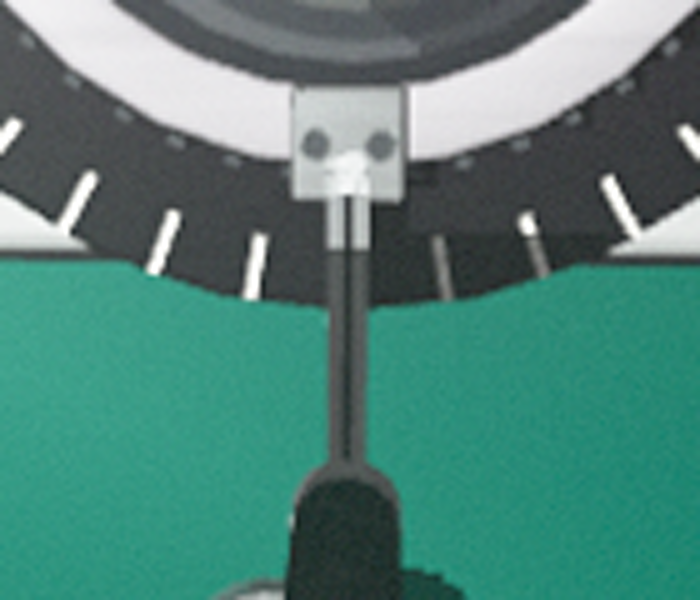

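The lever's midline (x≈348) lies midway between the neighbouring short marks (257/443 and 162/537) and covers the long mark, within about 0.2°. The gripper is clear, so I'm handing in.

```bash
python3 -c "
from cell import *
print(hand_in())"
```

```text
the job is handed in; nothing more can be done
None
```

I pressed the lamp button fully down and it came back up. I then pushed the lever to within about 0.2° of the long mark, touching nothing else, and handed in the job with the arm clear at about 12 s.

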